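# Shut the bead box and fold its three clips home

### The job

The bead box has been left open on the craft table. Shut its blue lid fully, then fold its three orange clips down over the rim one by one until each has snapped fully home. Press gently, as the plastic cracks if it is forced, and leave the glue, the cup and the mosaic globe where they stand.

Things in the scene. Friction and masses are not known exactly. Their poses are not given: they have to be found in the camera images.
- box: White bead box, 140 (x) x 170 (y) x 60 mm high, standing fixed on the table, with a rim band 7 mm proud all round at 46 to 60 mm height. Origin at the centre of its underside, z up; -x is its front (towards the robot), +y its left, +x its back, where the lid is hinged. It, its lid and its clips crack if the robot presses on them with more than 35 N
- lid (a joint): Blue lid, 158 x 188 x 7 mm, hinged along the box's back rim (hinge line parallel to the box's y, 79 mm behind the centre, 62 mm above the underside). Joint value: opening angle in rad, 0 = shut flat on the rim, a hard stop. A stiff hinge: it stays where it is left and takes 1 to 3 N at the middle of the lid to push shut
- lid_middle (a point): Middle of the lid's upper face, 79 mm from the lid's hinge line; 68.5 mm above the box's underside when shut
- clip_front (a joint): Angle of the orange clip on the lid's front edge: 0 = straight down against the rim, home; 1.57 = straight out; limit 2.4. Hinge line level, 64 mm above the box's underside (lid shut), 81 mm towards -x from the box centre. Springs back to about 0.5 (or hangs near 0.1) if not snapped. Over the last 0.3 rad it rides over a catch: about 9 to 18 N inward and down on its thumb bar snaps it to a hard stop at 0; each clip differs
- clip_left (a joint): Angle of the orange clip on the lid's left edge: 0 = straight down against the rim, home; 1.57 = straight out; limit 2.4. Hinge line level, 64 mm above the box's underside (lid shut), 96 mm towards +y from the box centre. Springs back to about 0.5 (or hangs near 0.1) if not snapped. Over the last 0.3 rad it rides over a catch: about 9 to 18 N inward and down on its thumb bar snaps it to a hard stop at 0; each clip differs
- clip_right (a joint): Angle of the orange clip on the lid's right edge: 0 = straight down against the rim, home; 1.57 = straight out; limit 2.4. Hinge line level, 64 mm above the box's underside (lid shut), 96 mm towards -y from the box centre. Springs back to about 0.5 (or hangs near 0.1) if not snapped. Over the last 0.3 rad it rides over a catch: about 9 to 18 N inward and down on its thumb bar snaps it to a hard stop at 0; each clip differs
- clip_front_edge (a point): Outermost point, mid-width, of the round thumb bar (7 mm thick) along the free edge of the front clip. The clip is a plate 50 mm wide, 4 mm thick, reaching 30 mm from its hinge; the bar's centre line is 27 mm from the hinge along the plate, 7.5 mm outside it. Smooth, slippery plastic. When home this point is 37 mm above the box's underside and 11 mm outside the hinge line
- clip_left_edge (a point): Outermost point, mid-width, of the round thumb bar (7 mm thick) along the free edge of the left clip. The clip is a plate 50 mm wide, 4 mm thick, reaching 30 mm from its hinge; the bar's centre line is 27 mm from the hinge along the plate, 7.5 mm outside it. Smooth, slippery plastic. When home this point is 37 mm above the box's underside and 11 mm outside the hinge line
- clip_right_edge (a point): Outermost point, mid-width, of the round thumb bar (7 mm thick) along the free edge of the right clip. The clip is a plate 50 mm wide, 4 mm thick, reaching 30 mm from its hinge; the bar's centre line is 27 mm from the hinge along the plate, 7.5 mm outside it. Smooth, slippery plastic. When home this point is 37 mm above the box's underside and 11 mm outside the hinge line
- glue: Bystander: white glue bottle with a yellow label, 40 mm across, 100 mm tall, standing; origin at the centre of its underside
- cup: Bystander: paper cup, 76 mm across, 100 mm tall, standing; origin at the centre of its underside
- globe: Bystander: amber glass globe set with coloured mosaic tiles, 104 mm across, 96 mm tall, standing; origin at the centre of its underside
Things that resemble listed ones, but are neither listed nor needed, are in the scene too. There is more than one size of the box; the one meant has the size given above.

How it is judged:
By the outcome, as a careful person would: the job done as asked, in the order asked, and still so for the second after the job is handed in, with the robot touching nothing.
It also fails if it takes over 66 s, if anything falls off the work surface, if the arm or the gripper's body presses on something with over 40 N, if the wrist force passes 120 N, or if a joint passes its speed limit or range.

### The arm

A 7-joint arm with a two-finger parallel gripper is mounted at the origin on the work surface. World frame = base frame: x ahead of the robot, y to its left, z up, the work surface at z = 0. Lengths are in m, angles in rad, forces in N, time in s.
With the tool pointing down it reaches from about 0.425 to 0.875 m from the base axis. Payload 4.7 kg.
Tool frame: the origin (TCP) lies between the finger pads; the fingertips stand 14 mm ahead of it and the grasp point (between the pads) lies 5 mm behind it; z points along the fingers, y is the line along which they close (so a half turn about z gives the same grasp; the last joint's range is limited). The gripper opens to 87 mm and grips with 3 to 60 N. Pads are 19 mm wide; open, the fingers measure 117 mm over their backs; the gripper's body (75 mm by 190 mm) begins 51 mm behind the grasp point.
Start: joints at [-1.167, 0.321, -0.07, 1.45, 0.023, 1.371, -0.057], TCP at [0.247, 0.601, 0.237] pointing down, gripper open.
Joint ranges: [-2.86, 2.86], [-0.3, 2.09], [-1.38, 1.24], [0.06, 2.45], [-1.56, 4.7], [0.09, 2.05], [-2.69, 2.69]. Speed limits (rad/s): [2.57, 2.57, 3.14, 3.14, 3.14, 3.14, 3.14].

### API

Orientations are given as a rotation vector (axis times angle).
In Python, from bench import ctrl gives the robot as it stands.
- The arm moves only by the shell command python3 -m inch 'ROWS' [OPENING] [FORCE]. ROWS is JSON, a list of rows, each a list of 6 numbers: the shift along the world's x, y, z in mm, then the turn, a rotation vector about the world's x, y, z in degrees. In form: [[tx, ty, tz, rx, ry, rz], ...]. A call has 1 to 20 rows; each row is the pose to reach, as a shift and turn from the pose commanded when the call began; what a row does not reach only later rows make up. A row lasts 1/8 s, in which the tool goes at most 62.5 mm and 10.7 degrees, less where a joint would pass 70% of its speed; a pose out of reach is approached as far as the arm can. A call with a gripper value outside its range is refused whole. OPENING is the finger opening in mm, from 0 to 87, set as the call begins (- or left out, the last holds). The fingers move at their own pace and stop on an object; FORCE is the grip in N (left out, the last holds). Time passes only in rows, so rows that repeat a pose let the fingers close. It gives the time, the measured TCP pose, the force, the opening and the grip force at its end, in the units of the state.
- ctrl.get_state(): the state, without advancing time (a new reading comes with each control period).
- ctrl.get_image(name): name is "scene" or "top" or "wrist"; returns (picture, depth): 420x560x3 uint8, red, green, blue; 420x560 float32, m along the optical axis (not along the pixel's ray), 0 where there is no reading.
- ctrl.camera_params(name): a dict with "mtx" (3x3 intrinsics, pixels), "dist_coeffs" ([k1, k2, p1, p2, k3] as OpenCV has them; the pictures are not rectified), "T" (4x4, takes a point from camera to world coordinates). Camera axes: x right, y down, z forward; pixel columns grow to the right and rows downward; lengths in m; the calibration is good to about 2 mm. A picture is of the moment at which its call begins: read the wrist's pose just before it. camera_params takes no time and is no camera call; for the wrist camera it gives the pose at the moment of the call.
- ctrl.close_job(): hands the job in; it is judged then, once.
The state is a dict: "time": time; "joint_positions": joint angles; "qd": joint speeds; "joint_torque": joint torques, N m; "position": TCP position; "tool_rot": TCP orientation; "ft_force": force on the tool from outside, world axes, zero at the start; "torque": the same for the moment, N m; "grip_width": opening from 0.0 (shut) to 1.0 (fully open); "grip_force": force on a finger pad.
Only numpy, scipy, OpenCV 4.12 (cv2) and the standard library are available. Lean on these libraries where they do the work, as an engineer would, in place of code of your own. Each camera call takes 0.05 s, during which the arm holds its last target. There are 200 camera calls.

## Working session

There is one attempt and no reset: what is moved stays moved. The work goes in short steps, Python scripts to look and compute and a shell command to move; the robot and the scene stay as the last step left them, time stands still between calls to the robot, and variables do not carry over. Pictures are saved under pics/ and viewed, at most 10 in all, crops included, and the job is handed in when it is done.

```bash
mkdir -p pics; ls; python3 - <<'E'
from bench import ctrl
import cv2,numpy as np
s=ctrl.get_state();print(s)
for n in("scene","top"):
    im,d=ctrl.get_image(n);p=ctrl.camera_params(n)
    np.savez(f"pics/{n}0.npz",im=im,d=d,K=p["mtx"],D=p["dist_coeffs"],T=p["T"])
    cv2.imwrite(f"pics/{n}0.png",im[...,::-1]);print(n,np.round(p["T"],3).tolist(),np.round(p["mtx"],1).tolist(),p["dist_coeffs"])
E
```

```text
pics
{'time': 0.0, 'joint_positions': array([-1.16687706,  0.32181867, -0.07006578,  1.45169455,  0.02261665,
        1.37081504, -0.05692295]), 'qd': array([-0.00032222,  0.00214252,  0.0006792 , -0.00114232, -0.00090859,
        0.00084718,  0.0002663 ]), 'joint_torque': array([ 1.11997970e-04, -4.91273975e+01, -4.04015249e-01, -3.12527668e+01,
       -6.38532895e-02,  4.40177252e-02,  1.76597218e-04]), 'position': array([0.24686946, 0.60070809, 0.23545436]), 'tool_rot': array([-6.08417292e-01, -3.08185242e+00,  3.03474520e-03]), 'ft_force': array([ 0.1939742 , -0.36419912,  0.53792269]), 'torque': array([0.02124963, 0.01713685, 0.02184   ]), 'grip_force': 0.0, 'grip_width': 0.9998793843714613}
scene [[0.029, 0.784, -0.62, 1.108], [1.0, -0.017, 0.024, -0.008], [0.008, -0.62, -0.785, 0.821], [0.0, 0.0, 0.0, 1.0]] [[446.7, 0.0, 272.3], [0.0, 446.7, 212.1], [0.0, 0.0, 1.0]] [-0.12489505  0.          0.          0.          0.        ]
top [[0.012, -0.985, 0.174, 0.34], [-1.0, -0.013, -0.006, 0.034], [0.008, -0.173, -0.985, 1.237], [0.0, 0.0, 0.0, 1.0]] [[501.7, 0.0, 275.6], [0.0, 501.7, 209.7], [0.0, 0.0, 1.0]] [-0.14762347  0.          0.          0.          0.        ]
```

View pics/scene0.png

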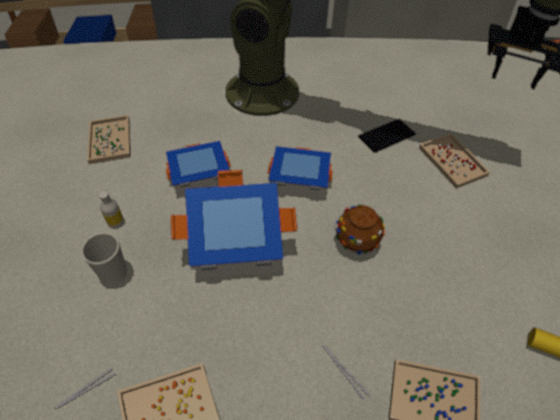

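View pics/top0.png

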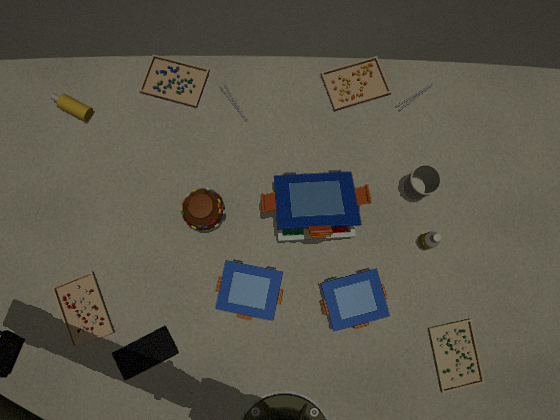

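Scene view: the big blue-lidded box, partly open, is at (235,225), and two smaller closed boxes are at (198,163) and (300,167). In the top view they are at (316,205), (250,290) and (354,298). The candidate that fits is the big one: it is open and is the largest. The glue is at scene (111,210), the cup at (105,260) and the globe at (360,228). Next I measure the sizes and check in a crop.

```bash
cat > h.py <<'E'
import numpy as np,cv2
def load(n):
    return np.load(f"pics/{n}.npz")
def cloud(z):
    d=z["d"];h,w=d.shape
    uv=np.stack(np.meshgrid(np.arange(w),np.arange(h)),-1).reshape(-1,1,2).astype(float)
    n=cv2.undistortPoints(uv,z["K"],z["D"]).reshape(h,w,2)
    P=np.dstack([n*d[...,None],d])
    return P@z["T"][:3,:3].T+z["T"][:3,3]
def masks(im):
    hsv=cv2.cvtColor(im,cv2.COLOR_RGB2HSV)
    return cv2.inRange(hsv,(95,80,40),(125,255,255)),cv2.inRange(hsv,(5,170,110),(14,255,255))
def comps(m,amin):
    n,l,s,c=cv2.connectedComponentsWithStats(m)
    return [(l==i,s[i],c[i]) for i in range(1,n) if s[i,4]>=amin]
E
python3 - <<'E'
from h import *
for n in("scene0","top0"):
    z=load(n);P=cloud(z);b,o=masks(z["im"])
    print(n)
    for m,s,c in comps(b,300):
        m=cv2.erode(m.astype(np.uint8),np.ones((3,3)))>0
        X=P[m&(z["d"]>0)];
        if len(X)<50 or X[:,2].max()<0.02: continue
        c0=np.median(X,0);X=X[np.linalg.norm(X-c0,axis=1)<.2]
        c0=X.mean(0);u,sv,vt=np.linalg.svd(X-c0,full_matrices=False)
        nn=vt[2]*np.sign(vt[2,2])
        rect=cv2.minAreaRect(((X-c0)@vt[:2].T).astype(np.float32))
        print("blue",c.round(),len(X),"mean",c0.round(4),"n",nn.round(3),"rect",np.round(rect[1],4),"z",np.percentile(X[:,2],[1,99]).round(4),"x",np.percentile(X[:,0],[1,99]).round(4), "rms",sv[2]/len(X)**.5)
    for m,s,c in comps(o,12):
        X=P[m&(z["d"]>0)]
        if len(X): print("or",c.round(),s[4],np.median(X,0).round(4),"z",np.percentile(X[:,2],[5,95]).round(3))
z=load("scene0");c=z["im"][130:290,150:320,::-1]
t=load("top0");e=t["im"][160:250,255:380,::-1]
A=cv2.resize(c,(425,400),interpolation=cv2.INTER_CUBIC);B=cv2.resize(e,(375,270),interpolation=cv2.INTER_CUBIC)
I=np.zeros((400,800,3),np.uint8);I[:,:425]=A;I[:270,425:]=B
cv2.imwrite("pics/crop0.png",cv2.convertScaleAbs(I,alpha=1.5))
E
```

```text
scene0
blue [196. 162.] 1659 mean [ 0.3416 -0.164   0.0498] n [0.003 0.003 1.   ] rect [0.1128 0.1331] z [0.0461 0.0533] x [0.2777 0.4014] rms 0.001534697240195553
blue [248. 212.] 7040 mean [ 0.5628 -0.0606  0.1004] n [0.241 0.164 0.957] rect [0.2481 0.2782] z [0.048  0.1375] x [0.3868 0.6361] rms 0.018974100106998685
or [168. 173.] 17 [ 0.3623 -0.2331  0.0297] z [0.028 0.05 ]
or [229. 172.] 43 [ 0.4853 -0.0716  0.1655] z [0.163 0.167]
or [330. 173.] 12 [0.3792 0.1577 0.0474] z [0.031 0.051]
or [230. 180.] 209 [ 0.4916 -0.0704  0.1484] z [0.142 0.155]
or [288. 219.] 325 [0.5593 0.0458 0.101 ] z [0.091 0.112]
or [179. 227.] 331 [ 0.5787 -0.1727  0.1071] z [0.096 0.118]
or [174. 385.] 15 [ 0.8613 -0.1708  0.0117] z [0.01  0.014]
top0
blue [315. 200.] 3963 mean [ 0.5635 -0.0636  0.1063] n [0.464 0.031 0.885] rect [0.1572 0.1826] z [0.0682 0.1399] x [0.4973 0.6342] rms 0.0018725309475600875
blue [248. 290.] 1346 mean [0.3575 0.0879 0.0491] n [-0.001  0.001  1.   ] rect [0.1104 0.1326] z [0.0438 0.0544] x [0.2969 0.4195] rms 0.0022373552706169446
blue [355. 299.] 1347 mean [ 0.3377 -0.1603  0.0489] n [-0.003 -0.001  1.   ] rect [0.1116 0.134 ] z [0.0438 0.0539] x [0.2729 0.402 ] rms 0.002203947622335783
or [327. 231.] 18 [ 0.4836 -0.0832  0.1674] z [0.164 0.169]
```

View pics/crop0.png

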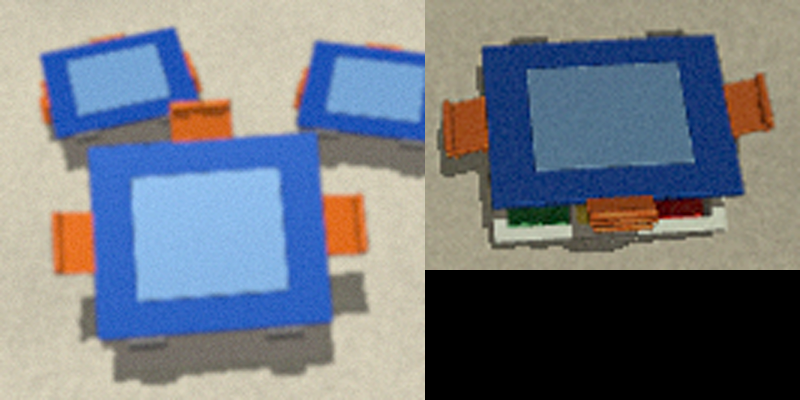

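The crop confirms it. The open box's lid measures about 157 x 183 mm and the decoys' lids about 111 x 133 mm, so I use the big one. It is about 28° open, with all clips up.

```bash
python3 - <<'E'
from h import *
z=load("top0");P=cloud(z);b,o=masks(z["im"])
m=max(comps(b,300),key=lambda t:t[1][4])[0].astype(np.uint8)
m=cv2.morphologyEx(m,cv2.MORPH_CLOSE,np.ones((25,25)))
e=cv2.erode(m,np.ones((5,5)))>0;X=P[e&(z["d"]>0)];c0=X.mean(0)
for _ in range(3):
    n=np.linalg.svd(X-c0,full_matrices=False)[2][2];n*=np.sign(n[2]);r=(X-c0)@n;X=X[abs(r)<.004];c0=X.mean(0)
T=z["T"];c=max(cv2.findContours(m,0,1)[0],key=cv2.contourArea).astype(float)
q=cv2.undistortPoints(c,z["K"],z["D"])[:,0];R=np.c_[q,np.ones(len(q))]@T[:3,:3].T
W=T[:3,3]+R*(((c0-T[:3,3])@n)/(R@n))[:,None]
h=np.array([n[0],n[1],0]);h/=np.linalg.norm(h);yv=np.cross([0,0,1],h);u=np.cross(yv,n)
rc=cv2.minAreaRect(np.c_[(W-c0)@u,(W-c0)@yv].astype(np.float32))
mid=c0+rc[0][0]*u+rc[0][1]*yv
print("rect",rc,"n",n,"open",np.arccos(n[2]),"h yaw deg",np.degrees(np.arctan2(h[1],h[0])),"mid",mid)
hinge=mid+.079*u-.0065*n;print("u",u,"hinge",hinge,"centre",hinge-.079*h)
for nm,(x0,y0,x1,y1) in dict(globe=(178,182,230,238),cup=(396,160,445,210),glue=(412,226,445,255)).items():
    S=P[y0:y1,x0:x1].reshape(-1,3);S=S[(S[:,2]>.02)&(S[:,2]<.2)];print(nm,S.min(0).round(3),S.max(0).round(3))
E
python3 -m inch '[[313,-665,-15,0,0,26],[313,-665,-15,0,0,26],[313,-665,-15,0,0,26],[313,-665,-15,0,0,26],[313,-665,-15,0,0,26],[313,-665,-15,0,0,26],[313,-665,-15,0,0,26],[313,-665,-15,0,0,26],[313,-665,-15,0,0,26],[313,-665,-15,0,0,26],[313,-665,-15,0,0,26],[313,-665,-15,0,0,26],[313,-665,-15,0,0,26],[313,-665,-15,0,0,26],[313,-665,-15,0,0,26]]' 0 20
```

```text
rect ((0.0035854652523994446, -0.0006261616945266724), (0.16056160628795624, 0.18706998229026794), 0.17051874101161957) n [0.46369867 0.0311088  0.88544666] open 0.48334210490433915 h yaw deg 3.8381308884434118 mid [ 0.56603425 -0.06429242  0.10506863]
u [ 0.88346073  0.05926997 -0.46474102] hinge [ 0.63281361 -0.0598123   0.06259869] centre [ 0.55399079 -0.0651004   0.06259869]
globe [0.498 0.15  0.033] [0.598 0.254 0.101]
cup [ 0.583 -0.363  0.02 ] [ 0.657 -0.29   0.104]
glue [ 0.46  -0.367  0.021] [ 0.5   -0.326  0.104]
time: 1.98
position: [0.5597, -0.062, 0.2214]
tool_rot: [0.105, -3.139, -0.001]
ft_force: [-0.3, 1.0, -0.1]
grip_width: 0.003
grip_force: 0.0
```

```bash
python3 -m inch '[[0,-2,-50,0,0,0],[0,-2,-85,0,0,0],[0,-2,-92,0,0,0],[0,-2,-96,0,0,0],[0,-2,-100,0,0,0],[0,-2,-104,0,0,0],[0,-2,-107,0,0,0],[0,-2,-110,0,0,0],[0,-2,-113,0,0,0],[0,-2,-116,0,0,0],[0,-2,-119,0,0,0],[0,-2,-122,0,0,0],[0,-2,-125,0,0,0],[0,-2,-128,0,0,0],[0,-2,-130,0,0,0],[0,-2,-132,0,0,0],[0,-2,-134,0,0,0]]'
```

```text
time: 4.1
position: [0.56, -0.0658, 0.0875]
tool_rot: [0.101, -3.14, -0.0]
ft_force: [-1.3, -0.4, 0.2]
grip_width: 0.005
grip_force: 0.6
```

```bash
python3 -m inch '[[0,0,-1,0,0,0],[0,0,-2,0,0,0],[0,0,-3,0,0,0],[0,0,-4,0,0,0],[0,0,-4,0,0,0]]'; python3 -m inch '[[0,0,-1,0,0,0],[0,0,-1,0,0,0]]'
```

```text
time: 4.72
position: [0.5601, -0.0657, 0.0835]
tool_rot: [-0.101, 3.14, 0.0]
ft_force: [0.3, 0.2, 0.6]
grip_width: 0.004
grip_force: 0.0
time: 4.97
position: [0.5601, -0.0658, 0.0825]
tool_rot: [-0.1, 3.14, 0.0]
ft_force: [-0.1, -0.8, -0.7]
grip_width: 0.006
grip_force: 0.1
```

```bash
python3 - <<'E'
from bench import ctrl
import cv2,numpy as np
from h import *
for n in("scene","top"):
    im,d=ctrl.get_image(n);p=ctrl.camera_params(n)
    np.savez(f"pics/{n}1.npz",im=im,d=d,K=p["mtx"],D=p["dist_coeffs"],T=p["T"])
    z=load(n+"1");P=cloud(z);b,o=masks(im)
    m=max(comps(b,300),key=lambda t:t[1][4])[0].astype(np.uint8)
    X=P[(cv2.erode(m,np.ones((3,3)))>0)&(d>0)];X=X[(X[:,0]>.45)]
    print(n,len(X),np.percentile(X,[2,50,98],axis=0).round(4).tolist())
cv2.imwrite("pics/c1.png",cv2.resize(load("scene1")["im"][130:290,130:340,::-1],(788,600)))
E
```

```text
scene 3406 [[0.5353, -0.1501, 0.0643], [0.5907, -0.0623, 0.0674], [0.6345, 0.0237, 0.0707]]Traceback (most recent call last):
  File "<stdin>", line 10, in <module>
    return _quantile_unchecked(
        a, q, axis, out, overwrite_input, method, keepdims, weights)
    return _ureduce(a,
                    func=_quantile_ureduce_func,
    ...<5 lines>...
                    overwrite_input=overwrite_input,
                    method=method)
    r = func(a, **kwargs)
    result = _quantile(arr,
                       quantiles=q,
    ...<2 lines>...
                       out=out,
                       weights=wgt)
    slices_having_nans = np.isnan(arr[-1, ...])
                                  ~~~^^^^^^^^^
IndexError: index -1 is out of bounds for axis 0 with size 0
```

The lid is nearly flat, so I press until a contact force shows the stop.

```bash
python3 -m inch '[[0,0,-1,0,0,0],[0,0,-1,0,0,0],[0,0,-1,0,0,0]]';python3 -m inch '[[0,0,-0.7,0,0,0],[0,0,-0.7,0,0,0],[0,0,-0.7,0,0,0]]'
```

```text
time: 5.45
position: [0.5601, -0.0657, 0.0815]
tool_rot: [-0.101, 3.14, 0.0]
ft_force: [0.0, -0.9, 0.1]
grip_width: 0.006
grip_force: 0.0
time: 5.82
position: [0.5601, -0.0657, 0.0814]
tool_rot: [-0.1, 3.14, 0.001]
ft_force: [-3.4, 0.4, 4.7]
grip_width: 0.006
grip_force: 2.7
```

```bash
python3 -m inch '[[0,0,-0.7,0,0,0],[0,0,-0.7,0,0,0],[0,0,-0.7,0,0,0]]'; python3 -m inch '[[0,0,10,0,0,0],[0,0,60,0,0,0],[0,0,110,0,0,0],[-80,0,110,0,0,0],[-160,0,110,0,0,0],[-160,0,110,0,0,0],[-160,0,110,0,0,0],[-160,0,110,0,0,0]]'
python3 - <<'E'
from bench import ctrl
import cv2,numpy as np
from h import *
for n in("scene","top","wrist"):
    p=ctrl.camera_params(n);im,d=ctrl.get_image(n)
    np.savez(f"pics/{n}1.npz",im=im,d=d,K=p["mtx"],D=p["dist_coeffs"],T=p["T"])
    print(n,np.round(p["T"][:3,3],3))
t=load("scene1")["im"][130:290,130:340,::-1]
I=np.zeros((420,800,3),np.uint8);I[:320,:420]=cv2.resize(t,(420,320));I[:285,420:]=cv2.resize(load("wrist1")["im"][...,::-1],(380,285))
cv2.imwrite("pics/c1.png",cv2.convertScaleAbs(I,alpha=1.4))
E
```

```text
time: 6.2
position: [0.5601, -0.0657, 0.0814]
tool_rot: [-0.1, 3.14, 0.001]
ft_force: [-3.0, 0.7, 9.3]
grip_width: 0.003
grip_force: 4.8
time: 7.2
position: [0.401, -0.0658, 0.1907]
tool_rot: [-0.1, 3.138, 0.0]
ft_force: [0.4, -0.1, -0.6]
grip_width: 0.005
grip_force: 0.0
scene [ 1.108 -0.008  0.821]
top [0.34  0.034 1.237]
wrist [ 0.321 -0.07   0.339]
```

View pics/c1.png

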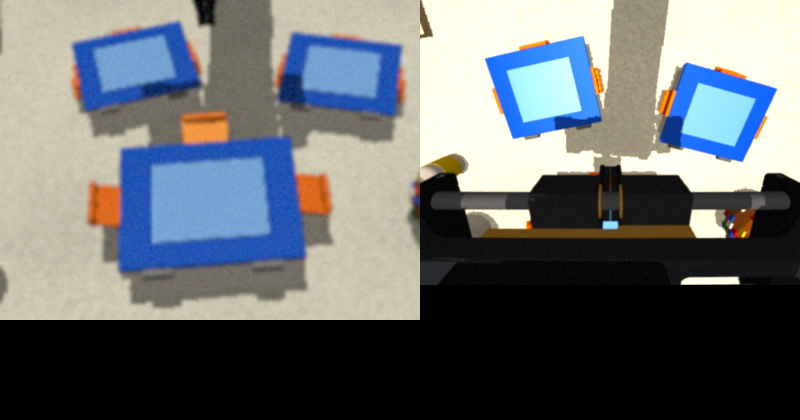

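The lid is shut flat. In the crop the front clip is at (205,128), left (314,195), right (105,204), all pointing up and out. I measure the shut lid and clip positions.

```bash
python3 - <<'E'
from h import *
for nme in("scene1","top1"):
    z=load(nme);P=cloud(z);b,o=masks(z["im"]);T=z["T"]
    m=max([t for t in comps(b,300) if t[0][225 if nme[0]=='s' else 200].any()],key=lambda t:t[1][4])[0].astype(np.uint8)
    m=cv2.morphologyEx(m,cv2.MORPH_CLOSE,np.ones((15,15)))
    X=P[(cv2.erode(m,np.ones((5,5)))>0)&(z["d"]>0)];print(nme,"lid z",np.percentile(X[:,2],[5,50,95]).round(4))
    c=max(cv2.findContours(m,0,1)[0],key=cv2.contourArea).astype(float)
    q=cv2.undistortPoints(c,z["K"],z["D"])[:,0];R=np.c_[q,np.ones(len(q))]@T[:3,:3].T
    W=T[:3,3]+R*((.068-T[2,3])/R[:,2])[:,None]
    print("rect",cv2.minAreaRect((W[:,:2]*1000).astype(np.float32)))
    o=cv2.inRange(cv2.cvtColor(z["im"],cv2.COLOR_RGB2HSV),(4,120,60),(16,255,255))
    B=np.array([.554,-.065,0]);a=np.radians(3.84);Rb=np.array([[np.cos(a),-np.sin(a),0],[np.sin(a),np.cos(a),0],[0,0,1]])
    Q=(P-B)@Rb
    for n,f in dict(front=(Q[...,0]<-.075)&(abs(Q[...,1])<.05)&(Q[...,0]>-.13),left=(Q[...,1]>.09)&(abs(Q[...,0])<.04)&(Q[...,1]<.15),right=(Q[...,1]<-.09)&(abs(Q[...,0])<.04)&(Q[...,1]>-.15)).items():
        S=Q[f&(o>0)&(z["d"]>0)&(Q[...,2]>.03)];
        if len(S):print(n,len(S),(1000*np.percentile(S,[3,50,97],axis=0)).round().tolist())
E
```

```text
scene1 lid z [0.0644 0.0669 0.0694]
rect ((558.7506103515625, -64.96531677246094), (160.45974731445312, 187.00579833984375), 4.05982780456543)
front 313 [[-102.0, -24.0, 66.0], [-92.0, -1.0, 73.0], [-78.0, 23.0, 84.0]]
left 294 [[-20.0, 95.0, 61.0], [5.0, 110.0, 65.0], [27.0, 125.0, 69.0]]
right 288 [[-19.0, -122.0, 66.0], [5.0, -110.0, 71.0], [26.0, -96.0, 82.0]]
top1 lid z [0.0634 0.0674 0.0712]
rect ((556.2606201171875, -64.91943359375), (157.8026580810547, 187.11685180664062), 3.868255376815796)
front 24 [[-103.0, 18.0, 65.0], [-85.0, 22.0, 71.0], [-76.0, 32.0, 191.0]]
left 291 [[-21.0, 95.0, 60.0], [2.0, 110.0, 65.0], [26.0, 126.0, 71.0]]
right 280 [[-21.0, -123.0, 65.0], [2.0, -109.0, 71.0], [26.0, -95.0, 83.0]]
```

```bash
python3 -m inch '[[50,-6,0,0,0,0],[50,-6,-40,0,0,0],[50,-6,-80,0,0,0],[50,-6,-86,0,0,0],[50,-6,-92,0,0,0],[50,-6,-98,0,0,0],[50,-6,-103,0,0,0],[50,-6,-108,0,0,0],[50,-6,-112,0,0,0],[50,-6,-116,0,0,0],[50,-6,-120,0,0,0],[50,-6,-124,0,0,0],[50,-6,-127,0,0,0],[50,-6,-127,0,0,0]]'
```

```text
time: 9.1
position: [0.4501, -0.0717, 0.063]
tool_rot: [-0.101, 3.14, -0.0]
ft_force: [0.0, 0.8, 1.1]
grip_width: 0.003
grip_force: 0.2
```

```bash
python3 -m inch '[[0,0,8,0,0,0],[-14,-1,8,0,0,0],[-14,-1,-19,0,0,0],[-12,-1,-19,0,0,0],[-10,-1,-19,0,0,0],[-8,-1,-19,0,0,0],[-6,-1,-19,0,0,0],[-4,-1,-19,0,0,0],[-3,-1,-19,0,0,0],[-2,-1,-19,0,0,0],[-1,0,-19,0,0,0]]'; python3 -m inch '[[1,0,0,0,0,0],[1.5,0,0,0,0,0],[1.5,0,0,0,0,0]]'; python3 -m inch '[[1,0,0,0,0,0],[1.5,0,0,0,0,0],[1.5,0,0,0,0,0]]'
```

```text
time: 10.48
position: [0.4477, -0.0726, 0.0439]
tool_rot: [0.1, -3.137, 0.001]
ft_force: [-7.3, -2.8, 1.4]
grip_width: 0.004
grip_force: 4.0
time: 10.85
position: [0.448, -0.0726, 0.0436]
tool_rot: [0.099, -3.134, 0.0]
ft_force: [-9.4, -2.7, 2.1]
grip_width: 0.004
grip_force: 4.8
time: 11.22
position: [0.4487, -0.0726, 0.0432]
tool_rot: [0.099, -3.133, 0.0]
ft_force: [-10.1, -2.5, 0.6]
grip_width: 0.003
grip_force: 5.2
```

```bash
python3 -m inch '[[0.7,0,0,0,0,0],[1.5,0,0,0,0,0],[1.5,0,0,0,0,0]]'; python3 -m inch '[[0.7,0,0,0,0,0],[1.2,0,0,0,0,0],[1.2,0,0,0,0,0]]'
```

```text
time: 11.6
position: [0.4498, -0.0725, 0.0427]
tool_rot: [0.099, -3.132, 0.0]
ft_force: [-10.6, -2.7, -2.2]
grip_width: 0.003
grip_force: 4.8
time: 11.98
position: [0.4524, -0.0721, 0.0431]
tool_rot: [0.1, -3.135, -0.0]
ft_force: [-5.1, -0.7, -2.7]
grip_width: 0.003
grip_force: 2.3
```

```bash
python3 -m inch '[[0.6,0,0,0,0,0],[1,0,0,0,0,0],[1,0,0,0,0,0]]'; python3 -m inch '[[0.6,0,0,0,0,0],[1,0,0,0,0,0],[1,0,0,0,0,0]]'
```

```text
time: 12.35
position: [0.4546, -0.0719, 0.0438]
tool_rot: [0.1, -3.137, -0.0]
ft_force: [-5.6, 0.4, -1.7]
grip_width: 0.009
grip_force: 3.1
time: 12.72
position: [0.4547, -0.0719, 0.0437]
tool_rot: [0.1, -3.136, -0.001]
ft_force: [-8.4, -0.5, 1.3]
grip_width: 0.005
grip_force: 4.2
```

```bash
python3 -m inch '[[0.8,0,0,0,0,0],[1.6,0,0,0,0,0],[1.6,0,0,0,0,0]]'; python3 -m inch '[[0.8,0,0,0,0,0],[1.2,0,0,0,0,0],[1.2,0,0,0,0,0]]'
```

```text
time: 13.1
position: [0.4549, -0.0719, 0.0435]
tool_rot: [0.1, -3.132, -0.001]
ft_force: [-12.2, 0.1, 4.3]
grip_width: 0.001
grip_force: 6.0
time: 13.48
position: [0.4551, -0.0719, 0.0434]
tool_rot: [0.1, -3.13, -0.002]
ft_force: [-14.0, 0.1, 6.6]
grip_width: 0.012
grip_force: 7.3
```

```bash
python3 -m inch '[[-20,0,0,0,0,0],[-20,0,50,0,0,0],[-20,0,110,0,0,0],[90,128,110,0,0,-90],[90,128,110,0,0,-90],[90,128,110,0,0,-90],[90,128,110,0,0,-90],[90,128,110,0,0,-90],[90,128,110,0,0,-90],[90,128,110,0,0,-90],[90,128,110,0,0,-90],[90,128,110,0,0,-90],[90,128,110,0,0,-90],[90,128,110,0,0,-90],[90,128,110,0,0,-90]]'
python3 - <<'E'
from bench import ctrl
import numpy as np,cv2
from h import *
s=ctrl.get_state();print(s["joint_positions"].round(2),s["position"],s["tool_rot"])
p=ctrl.camera_params("top");im,d=ctrl.get_image("top");im2,_=ctrl.get_image("scene")
a=cv2.resize(im2[140:290,150:310,::-1],(480,450))
cv2.imwrite("pics/c2.png",cv2.convertScaleAbs(a,alpha=1.4))
E
```

```text
time: 15.35
position: [0.55, 0.0564, 0.1545]
tool_rot: [2.148, 2.292, 0.002]
ft_force: [-0.3, 0.5, -0.3]
grip_width: 0.005
grip_force: 0.0
[-0.63  0.18  0.54  1.82 -0.1   1.17  0.  ] [0.55000204 0.05639808 0.1544823 ] [2.14783965e+00 2.29171837e+00 1.55909183e-03]
```

View pics/c2.png

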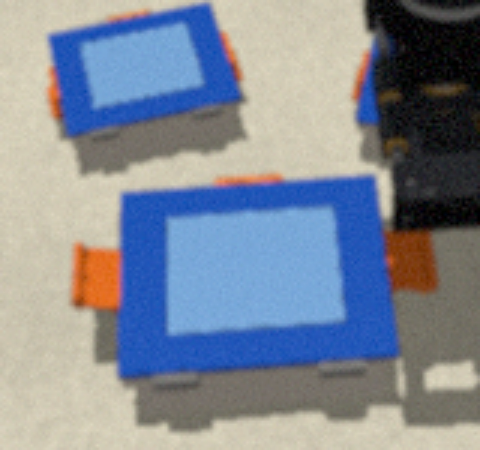

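```bash
python3 -m inch '[[0,0,-40,0,0,0],[0,0,-62,0,0,0],[0,0,-67,0,0,0],[0,0,-72,0,0,0],[0,0,-76,0,0,0],[0,0,-80,0,0,0],[0,0,-84,0,0,0],[0,0,-88,0,0,0],[0,0,-91,0,0,0],[0,0,-91,0,0,0],[0,0,-83,0,0,0],[-1,13,-83,0,0,0],[-1,13,-110,0,0,0],[-1,11,-110,0,0,0],[-1,9,-110,0,0,0],[-1,7,-110,0,0,0],[-1,5,-110,0,0,0],[-1,3.5,-110,0,0,0],[0,2,-110,0,0,0]]'; python3 -m inch '[[0,-1,0,0,0,0],[0,-2,0,0,0,0],[0,-2,0,0,0,0]]'; python3 -m inch '[[0,-1,0,0,0,0],[0,-1.5,0,0,0,0],[0,-1.5,0,0,0,0]]'
```

```text
time: 17.82
position: [0.5494, 0.0587, 0.0444]
tool_rot: [-2.148, -2.291, -0.001]
ft_force: [-1.3, 3.3, -1.0]
grip_width: 0.007
grip_force: 2.4
time: 18.2
position: [0.5494, 0.0585, 0.0444]
tool_rot: [-2.147, -2.291, -0.003]
ft_force: [-1.9, 6.8, -0.6]
grip_width: 0.003
grip_force: 3.7
time: 18.58
position: [0.5493, 0.0582, 0.0443]
tool_rot: [-2.145, -2.291, -0.005]
ft_force: [-0.7, 9.7, -2.0]
grip_width: 0.005
grip_force: 4.8
```

```bash
python3 -m inch '[[0,-1,0,0,0,0],[0,-1.5,0,0,0,0],[0,-1.5,0,0,0,0]]'; python3 -m inch '[[0,-1,0,0,0,0],[0,-1.5,0,0,0,0],[0,-1.5,0,0,0,0]]'
```

```text
time: 18.95
position: [0.5493, 0.0581, 0.0443]
tool_rot: [-2.144, -2.291, -0.006]
ft_force: [-0.3, 12.2, -2.3]
grip_width: 0.002
grip_force: 6.0
time: 19.32
position: [0.5493, 0.058, 0.0443]
tool_rot: [-2.142, -2.291, -0.008]
ft_force: [-1.4, 14.1, -3.6]
grip_width: 0.005
grip_force: 7.2
```

```bash
python3 -m inch '[[0,-0.8,0,0,0,0],[0,-1.2,0,0,0,0],[0,-1.2,0,0,0,0]]'
```

```text
time: 19.7
position: [0.5493, 0.0577, 0.0442]
tool_rot: [-2.141, -2.291, -0.009]
ft_force: [-1.1, 15.4, -3.1]
grip_width: 0.007
grip_force: 8.0
```

```bash
python3 -m inch '[[0,-0.7,0,0,0,0],[0,-1.2,0,0,0,0],[0,-1.2,0,0,0,0]]'; python3 -m inch '[[0,-0.7,0,0,0,0],[0,-1.2,0,0,0,0],[0,-1.2,0,0,0,0]]'
```

```text
time: 20.08
position: [0.5493, 0.0577, 0.0442]
tool_rot: [-2.14, -2.291, -0.011]
ft_force: [-0.2, 18.2, -3.7]
grip_width: 0.006
grip_force: 9.0
time: 20.45
position: [0.5492, 0.0519, 0.0439]
tool_rot: [-2.143, -2.294, -0.003]
ft_force: [-0.7, 1.3, 0.5]
grip_width: 0.009
grip_force: 0.9
```

Snapped through; I push to confirm the hard stop.

```bash
python3 -m inch '[[0,-1,0,0,0,0],[0,-1.5,0,0,0,0],[0,-1.5,0,0,0,0]]'; python3 -m inch '[[0,-1,0,0,0,0],[0,-2,0,0,0,0],[0,-2,0,0,0,0]]'; python3 -m inch '[[0,-1,0,0,0,0],[0,-2,0,0,0,0],[0,-2,0,0,0,0]]'
```

```text
time: 20.82
position: [0.5492, 0.0511, 0.0441]
tool_rot: [-2.144, -2.291, -0.005]
ft_force: [-1.2, 11.1, -3.0]
grip_width: 0.003
grip_force: 5.6
time: 21.2
position: [0.5492, 0.0509, 0.0441]
tool_rot: [-2.142, -2.291, -0.008]
ft_force: [-0.6, 14.9, -4.0]
grip_width: 0.005
grip_force: 7.2
time: 21.58
position: [0.5492, 0.0508, 0.0441]
tool_rot: [-2.14, -2.291, -0.01]
ft_force: [-0.2, 18.1, -4.8]
grip_width: 0.004
grip_force: 8.8
```

```bash
python3 -m inch '[[0,20,0,0,0,0],[0,20,50,0,0,0],[0,20,110,0,0,0],[15,-231,110,0,0,0],[15,-231,110,0,0,0],[15,-231,110,0,0,0],[15,-231,110,0,0,0],[15,-231,110,0,0,0],[15,-231,110,0,0,0],[15,-231,110,0,0,0],[15,-231,110,0,0,0]]'
```

```text
time: 22.95
position: [0.5649, -0.1867, 0.1542]
tool_rot: [-2.146, -2.294, -0.001]
ft_force: [-0.9, 0.9, 0.8]
grip_width: 0.006
grip_force: 0.0
```

```bash
python3 -m inch '[[0,0,-30,0,0,0],[0,0,-50,0,0,0],[0,0,-56,0,0,0],[0,0,-62,0,0,0],[0,0,-67,0,0,0],[0,0,-72,0,0,0],[0,0,-76,0,0,0],[0,0,-80,0,0,0],[0,0,-84,0,0,0],[0,0,-88,0,0,0],[0,0,-91,0,0,0],[0,0,-91,0,0,0],[0,0,-83,0,0,0],[1,-13,-83,0,0,0],[1,-13,-110,0,0,0],[1,-11,-110,0,0,0],[1,-9,-110,0,0,0],[1,-7,-110,0,0,0],[1,-5,-110,0,0,0],[1,-3,-110,0,0,0]]'; python3 -m inch '[[0,1,0,0,0,0],[0,2,0,0,0,0],[0,2,0,0,0,0]]'; python3 -m inch '[[0,1,0,0,0,0],[0,1.5,0,0,0,0],[0,1.5,0,0,0,0]]'
```

```text
time: 25.45
position: [0.5656, -0.1934, 0.0448]
tool_rot: [2.148, 2.288, -0.002]
ft_force: [0.3, -4.6, -1.7]
grip_width: -0.001
grip_force: 2.2
time: 25.82
position: [0.5655, -0.1897, 0.0443]
tool_rot: [2.149, 2.291, -0.001]
ft_force: [0.5, -4.2, -1.1]
grip_width: 0.004
grip_force: 2.1
time: 26.2
position: [0.5655, -0.1895, 0.0443]
tool_rot: [2.149, 2.289, -0.002]
ft_force: [1.1, -7.2, -2.7]
grip_width: 0.008
grip_force: 3.3
```

```bash
python3 -m inch '[[0,1,0,0,0,0],[0,2,0,0,0,0],[0,2,0,0,0,0]]'; python3 -m inch '[[0,1,0,0,0,0],[0,1.5,0,0,0,0],[0,1.5,0,0,0,0]]'; python3 -m inch '[[0,0.7,0,0,0,0],[0,1.2,0,0,0,0],[0,1.2,0,0,0,0]]'
```

```text
time: 26.58
position: [0.5654, -0.1893, 0.0443]
tool_rot: [2.148, 2.286, -0.004]
ft_force: [0.8, -10.5, -3.7]
grip_width: 0.006
grip_force: 4.9
time: 26.95
position: [0.5654, -0.1892, 0.0444]
tool_rot: [2.148, 2.285, -0.006]
ft_force: [1.3, -12.6, -5.1]
grip_width: 0.005
grip_force: 6.0
time: 27.32
position: [0.5653, -0.1891, 0.0444]
tool_rot: [2.148, 2.283, -0.007]
ft_force: [0.6, -14.5, -5.0]
grip_width: 0.011
grip_force: 7.0
```

```bash
python3 -m inch '[[0,0.7,0,0,0,0],[0,1.2,0,0,0,0],[0,1.2,0,0,0,0]]'; python3 -m inch '[[0,0.7,0,0,0,0],[0,1.2,0,0,0,0],[0,1.2,0,0,0,0]]'
```

```text
time: 27.7
position: [0.5653, -0.189, 0.0445]
tool_rot: [2.148, 2.281, -0.008]
ft_force: [2.8, -16.2, -7.1]
grip_width: 0.004
grip_force: 7.9
time: 28.08
position: [0.5653, -0.1889, 0.0445]
tool_rot: [2.148, 2.28, -0.01]
ft_force: [2.4, -17.7, -7.0]
grip_width: 0.002
grip_force: 8.8
```

```bash
python3 -m inch '[[0,0.5,-1,0,0,0],[0,0.8,-2,0,0,0],[0,0.8,-2,0,0,0]]'; python3 -m inch '[[0,0.7,0,0,0,0],[0,1,0,0,0,0],[0,1,0,0,0,0]]'
```

```text
time: 28.45
position: [0.565, -0.1825, 0.0424]
tool_rot: [2.15, 2.288, -0.004]
ft_force: [-1.5, -8.2, -2.4]
grip_width: 0.005
grip_force: 3.9
time: 28.82
position: [0.565, -0.1824, 0.0424]
tool_rot: [2.149, 2.287, -0.005]
ft_force: [0.2, -9.0, -1.9]
grip_width: 0.002
grip_force: 4.7
```

```bash
python3 -m inch '[[0,1.5,0,0,0,0],[0,3,0,0,0,0],[0,3,0,0,0,0]]'; python3 -m inch '[[0,1,0,0,0,0],[0,2,0,0,0,0],[0,2,0,0,0,0]]';  python3 -m inch '[[0,-25,0,0,0,0],[0,-25,50,0,0,0],[0,-25,110,0,0,0],[-50,-25,170,0,0,0],[-80,-25,210,0,0,0],[-80,-25,210,0,0,0],[-80,-25,210,0,0,0]]'
python3 - <<'E'
from bench import ctrl
import numpy as np,cv2
from h import *
I=np.zeros((450,800,3),np.uint8)
for n in ("scene","top"):
    p=ctrl.camera_params(n);im,d=ctrl.get_image(n)
    np.savez(f"pics/{n}3.npz",im=im,d=d,K=p["mtx"],D=p["dist_coeffs"],T=p["T"])
I[:,:480]=cv2.resize(load("scene3")["im"][140:290,150:310,::-1],(480,450))
I[:240,480:]=cv2.resize(load("top3")["im"][140:260,240:400,::-1],(320,240))
cv2.imwrite("pics/c3.png",cv2.convertScaleAbs(I,alpha=1.4))
E
```

```text
time: 29.2
position: [0.5649, -0.1822, 0.0425]
tool_rot: [2.148, 2.283, -0.008]
ft_force: [0.6, -14.5, -4.6]
grip_width: 0.005
grip_force: 7.0
time: 29.58
position: [0.5649, -0.182, 0.0426]
tool_rot: [2.148, 2.28, -0.01]
ft_force: [0.6, -16.9, -6.3]
grip_width: 0.006
grip_force: 8.6
time: 30.45
position: [0.4859, -0.1972, 0.2523]
tool_rot: [-2.147, -2.293, -0.004]
ft_force: [0.4, -0.2, -1.3]
grip_width: 0.006
grip_force: 0.0
```

View pics/c3.png

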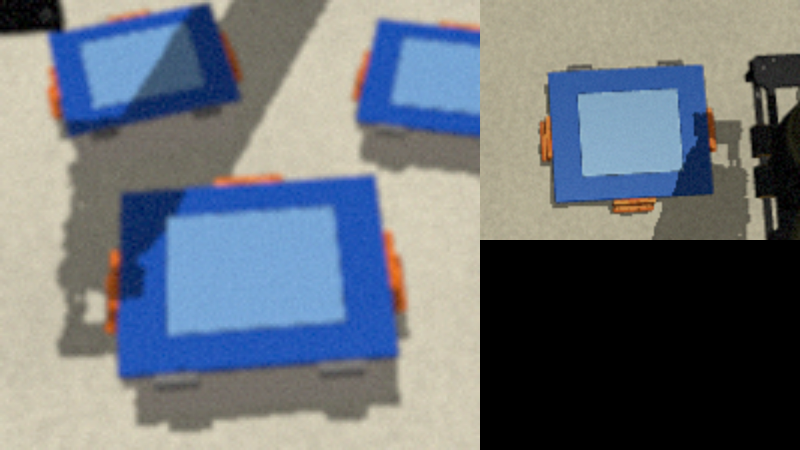

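The crop shows all three clips folded flat: front (250,182), left (393,272), right (113,290). The lid is shut, each clip went to a hard stop, and the robot is clear.

```bash
python3 -c "
from bench import ctrl
print(ctrl.close_job())"
```

```text
the job is handed in; nothing more can be done
None
```

The blue lid is shut and all three orange clips were pushed to their hard stops, with wrist force readings staying under about 20 N; I handed the job in at about 30 s, and the glue, cup and globe were never approached.

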